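# Zero the middle axis on the measuring microscope's digital readout

### The arm

A 7-joint arm with a two-finger parallel gripper is mounted at the origin on the work surface. World frame = base frame: x ahead of the robot, y to its left, z up, the work surface at z = 0. Lengths are in m, angles in degrees, forces in N, time in s.
With the tool pointing down it reaches from about 0.4 to 0.85 m from the base axis. Payload 4.4 kg.
Tool frame: the origin (TCP) lies at the very end of the fingers, on their centre line; the grasp point (between the pads) lies 19 mm behind it; z points along the fingers, x is the direction in which the jaws open and shut, and the axes are right-handed (so a half turn about z gives the same grasp; the last joint's range is limited). The gripper opens to 94 mm and grips with 3 to 60 N. Pads are 16 mm wide; open, the fingers measure 119 mm over their backs; the gripper's body (75 mm by 177 mm) begins 78 mm behind the grasp point.
Start: joints at [-72.64, 36.005, 2.206, 86.941, -1.547, 57.084, -1.146], TCP at [0.234, 0.606, 0.205] pointing down, gripper open.
Joint ranges: [-175.42, 175.42], [-21.48, 121.26], [-71.46, 75.88], [10.55, 141.38], [-63.04, 243.04], [13.31, 113.54], [-168.57, 168.57]. Speed limits (degrees/s): [147.25, 147.25, 180, 180, 180, 180, 180].

### API

Orientations are given as [roll, pitch, yaw] about the fixed x, y, z axes, in that order (R = Rz(yaw) Ry(pitch) Rx(roll)).
In Python, from rig import r, capture, camera_info, ticket gives the robot as it stands. The module is installed in compiled form; this text tells all that it offers.
- The arm moves only by the tool carry_out, never from a script. Its argument "plan" is a list of rows, each an object with "offset": the shift along the world's x, y, z in mm, a list of three; "roll": the turn about the world's z in rad. A call has 1 to 5 rows; each row shifts and turns the pose as measured when the row begins; what a row does not reach is not made up. A row lasts 1/8 s, in which the tool goes at most 62.5 mm and 10.7 degrees, less where a joint would pass 70% of its speed; a pose out of reach is approached as far as the arm can. A call is refused whole if a number of a shift passes 62.5 or a number of a turn 0.188, either way. A call with a gripper value outside its range is refused whole. "fingers" is the gripper command: -1 is shut, 1 is fully open, values between are in proportion, set as the call begins (left out, the last holds). The fingers move at their own pace and stop on an object; "grip_force" is the grip in N (left out, the last holds). Time passes only in rows, so rows that do not move let the fingers close. It gives the time, the measured TCP pose, the force and the opening at its end, in the units of the state.
- r.get_obs(): the state, without advancing time (a new reading comes with each control period).
- capture(name): name is "side" or "top" or "wrist"; returns the picture (480x640x3 uint8, red, green, blue); there is no depth.
- camera_info(name): a dict with "fx", "fy", "cx", "cy" (pixels), "dist_coeffs" ([k1, k2, p1, p2, k3] as OpenCV has them; the pictures are not rectified), "R" (3x3) and "t" (3): a world point X has camera coordinates R X + t. Camera axes: x right, y down, z forward; pixel columns grow to the right and rows downward; lengths in m; the calibration is good to about 2 mm. A picture is of the moment at which its call begins: read the wrist's pose just before it. camera_info takes no time and is no camera call; for the wrist camera it gives the pose at the moment of the call.
- ticket.job_done(): hands the job in, once; it reports no verdict.
The state is a dict: "clock": time; "joint_positions": joint angles; "joint_vel": joint speeds; "joint_torque": joint torques, N m; "tool_pos": TCP position; "eef_rot": TCP orientation; "force": force on the tool from outside, world axes, zero at the start; "wrist_torque": the same for the moment, N m; "gripper_width": finger opening in m.
Only numpy, scipy, OpenCV 4.12 (cv2) and the standard library are available. Lean on these libraries where they do the work, as an engineer would, in place of code of your own. Each camera call takes 0.05 s, during which the arm holds its last target. There are 200 camera calls.

### The job

The part's edge is lined up in the measuring microscope, so zero the middle axis on the digital readout: with the fingertips lightly press the square key immediately to the right of the middle display to select that axis and let it come back up, then lightly press the wide bar key at the right end of the bottom row to set it to zero, and draw back clear. Press no other key, pick nothing up, and leave everything else on the bench as it stands.

Things in the scene. Friction and masses are not known exactly. Their poses are not given: they have to be found in the camera images.
- readout: fixed white three-axis digital readout, 300 mm wide (y), 230 deep (x). Origin: centre of its underside; x to its rear (away from the robot at yaw 0), y left, z up. From a 35 mm high front edge a grey key panel slopes up rearwards at 15 deg for 190 mm to a flat deck 84 mm high, 46 deep. Three dark display windows lie on its left, 44 mm apart up the slope
- panel_mid (a point): centre of the readout's sloping panel, 60 mm above the bench; x up the slope, y left, z out of the panel. Right of each display is a square select key, farther right a round key; nearest the front a row of three square keys and, at its right end, a wide bar. All ten keys are alike off-white, 10 mm proud; centres 44 to 50 mm apart up the slope, 53 or more sideways
- select_mid_top (a point): centre of the top face of the middle display's select key, a square cap 18 x 18 mm. Axes as panel_mid: the key moves along -z. It lies 26 mm up the slope from panel_mid and 45 mm to its right. Each key is sprung: 1.2 N to start, 3.5 N at 2 mm where it registers, 8 N fully down at 6 mm, and comes back up by itself; over 25 N damages it
- select_mid (a joint): travel of the middle display's select key. Joint: 0 = up, grows to 0.006 m fully down.
- zero_key_top (a point): centre of the top face of the zero-set key, a wide bar 44 mm (y) x 18 mm (x) at the right end of the bottom row; axes, spring and travel as select_mid_top. It lies 68 mm down the slope from panel_mid and 77.5 mm to its right
- zero_key (a joint): travel of the wide zero-set key. Joint: 0 = up, grows to 0.006 m fully down.
- select_top (a joint): Not to be pressed: the square 18 mm select key beside the top (farthest) display. Joint: 0 = up, grows to 0.006 m fully down.
- select_low (a joint): Not to be pressed: the square 18 mm select key beside the lowest (nearest) of the three displays. Joint: 0 = up, grows to 0.006 m fully down.
- side_top (a joint): Not to be pressed: the round 18 mm key at the far right, top line. Joint: 0 = up, grows to 0.006 m fully down.
- side_mid (a joint): Not to be pressed: the round 18 mm key at the far right, middle line (65 mm to the right of select_mid). Joint: 0 = up, grows to 0.006 m fully down.
- side_low (a joint): Not to be pressed: the round 18 mm key at the far right, lowest display line. Joint: 0 = up, grows to 0.006 m fully down.
- row_left (a joint): Not to be pressed: the square 18 mm key at the left end of the bottom row. Joint: 0 = up, grows to 0.006 m fully down.
- row_mid (a joint): Not to be pressed: the square 18 mm key, second from the left in the bottom row. Joint: 0 = up, grows to 0.006 m fully down.
- row_right (a joint): Not to be pressed: the square 18 mm key, third from the left in the bottom row (its centre is 86 mm to the left of the wide key's centre). Joint: 0 = up, grows to 0.006 m fully down.
- loupe: loose black stand magnifier, 38 mm across and 34 mm high, standing on the left half of the readout's rear deck; origin at the centre of its foot
- ring_gauge: loose plain steel ring, 60 mm outside, 34 mm bore, 22 mm high, lying on the bench just in front of the readout; origin at the centre of its underside
- mount: loose round black specimen mount, 30 mm across, 20 mm high, with a steel chip in its top, on the bench in front of the readout's left half; origin at the centre of its underside
- gauge_block: loose flat steel gauge block 35 x 30 x 9 mm, on the bench just to the right of the readout; origin at the centre of its underside
- plug_gauge: loose plug gauge lying on the bench just to the left of the readout: a 14 mm square aluminium handle 75 mm long with steel ends, 114 mm in all, along its x; origin under the middle of the handle
- joystick: black stage joystick box, fixed, 170 mm (x) x 110 mm (y), 55 mm high with a stick to 125 mm, out to one side of the readout (left or right); origin at the centre of its underside
- dimmer: grey ring-light dimmer box with a round dial on its front, fixed, 150 mm (x) x 110 mm (y) x 82 mm high, out to the other side of the readout; origin at the centre of its underside

How it is judged (in metres and radians):
On the way, in this order (a step that is already met when the one before it is completed fails the run):
1. the middle display's select key is pressed in by at least 2 mm (value of joint select_mid above 0.002 m), for 0.05 s.
2. the select key has come back up (value of joint select_mid below 0.001 m), for 0.05 s.
3. the wide zero-set key is pressed in by at least 2 mm (value of joint zero_key above 0.002 m), for 0.05 s.
At the end, for the whole second after the job is handed in: All ten keys are up again (within 1 mm), and the loose things are at rest within 10 mm of where they began (value of joint each of select_top, select_low, side_top, side_mid, side_low, row_left, row_mid, row_right, select_mid, zero_key below 0.001 m and distance of each of loupe, ring_gauge, mount, gauge_block, plug_gauge from where it was at the start of the episode below 0.01 m and linear speed of each of loupe, ring_gauge, mount, gauge_block, plug_gauge below 0.02 m/s); the robot touches nothing.
It fails at once if a key other than the middle select key and the wide zero-set key is pressed in by more than 1.5 mm (value of joint any of select_top, select_low, side_top, side_mid, side_low, row_left, row_mid, row_right above 0.0015 m).
It fails at once if the zero-set key is down while the select key is down (value of joint each of select_mid, zero_key above 0.0015 m).
It fails at once if the readout is pressed harder than 25 N (contact force between any of the fingers, the arm and readout above 25 N).
It fails at once if a loose thing is moved or lifted by more than 10 mm (distance of any of loupe, ring_gauge, mount, gauge_block, plug_gauge from where it was at the start of the episode above 0.01 m).
It fails at once if the joystick box or the dimmer is touched with more than 2 N (contact force between any of the fingers, the arm and joystick above 2 N or contact force between any of the fingers, the arm and dimmer above 2 N).
It also fails if it takes over 35 s, if anything falls off the work surface, if the arm or the gripper's body presses on something with over 40 N, if the wrist force passes 120 N, or if a joint passes its speed limit or range.

## Working session

There is one attempt and no reset: what is moved stays moved. The work goes in short steps, Python scripts to look and compute and a tool call to move; the robot and the scene stay as the last step left them, time stands still between calls to the robot, and variables do not carry over. Pictures are saved under pics/ and viewed, about 8 in all and at most 12, crops included, and the job is handed in when it is done.

Besides the shell and the picture viewer there is one more tool, called after "Request:" as a command line: name --argument value ..., lists and objects as JSON in quotes. carry_out: Moves the arm, as the interface text tells. Its arguments: {"type":"object","properties":{"plan":{"type":"array"},"fingers":{"type":"number"},"grip_force":{"type":"number"}},"required":["plan"]}

```bash
mkdir -p pics
python3 - <<'E'
from rig import r,capture,camera_info
import cv2
print(r.get_obs())
for n in ("top","side"):
    im=capture(n); cv2.imwrite(f"pics/{n}0.png",im[:,:,::-1]); print(n,camera_info(n))
E
```

```text
{'clock': 0.0, 'joint_positions': array([-72.63689118,  36.05700875,   2.20297989,  86.99468158,
        -1.54666273,  57.08300581,  -1.14720535]), 'joint_vel': array([-0.02655301,  0.032828  ,  0.03714277,  0.0421368 ,  0.06207272,
        0.07970571,  0.02477701]), 'joint_torque': array([ 7.61953634e-04, -5.49729145e+01,  1.14364799e+00, -1.86633021e+01,
       -5.22716856e-02,  2.36551941e-02,  1.72634886e-04]), 'tool_pos': array([0.23409254, 0.60568499, 0.20458318]), 'eef_rot': array([1.79998225e+02, 1.04990976e-01, 6.88654068e+01]), 'force': array([-0.59225178,  0.17478494,  0.63308737]), 'wrist_torque': array([-0.02555353, -0.0205669 , -0.03925519]), 'gripper_width': 0.09399290786899528}
top {'fx': 527.1846113760024, 'fy': 527.1846113760024, 'cx': 324.1128723707347, 'cy': 230.21449417913104, 'dist_coeffs': array([0.0384887, 0.       , 0.       , 0.       , 0.       ]), 'R': array([[-0.00805004, -0.99996517,  0.00220565],
       [-0.99534722,  0.00780103, -0.09603679],
       [ 0.09601623, -0.00296848, -0.99537534]]), 't': array([-0.0129823 ,  0.60488078,  1.34916274])}
side {'fx': 520.5310484637099, 'fy': 520.5310484637099, 'cx': 318.2394986419554, 'cy': 240.87728705522505, 'dist_coeffs': array([0.02803837, 0.        , 0.        , 0.        , 0.        ]), 'R': array([[-0.99275791, -0.11984676, -0.0082757 ],
       [-0.06471949,  0.59160032, -0.80362954],
       [ 0.1012083 , -0.79727399, -0.59507232]]), 't': array([0.58720014, 0.09889307, 1.17187848])}
```

View pics/top0.png

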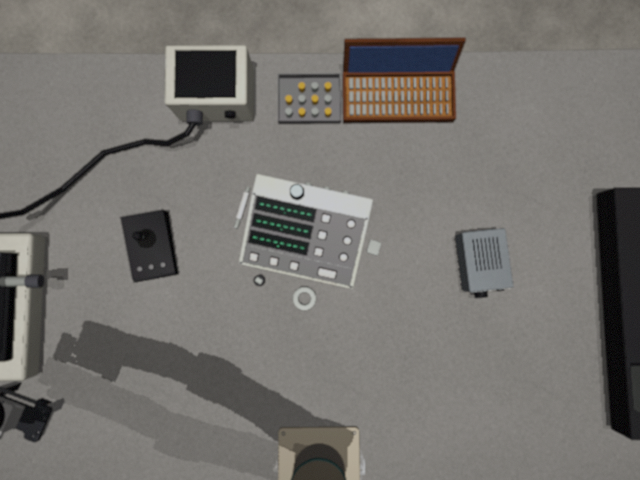

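View pics/side0.png

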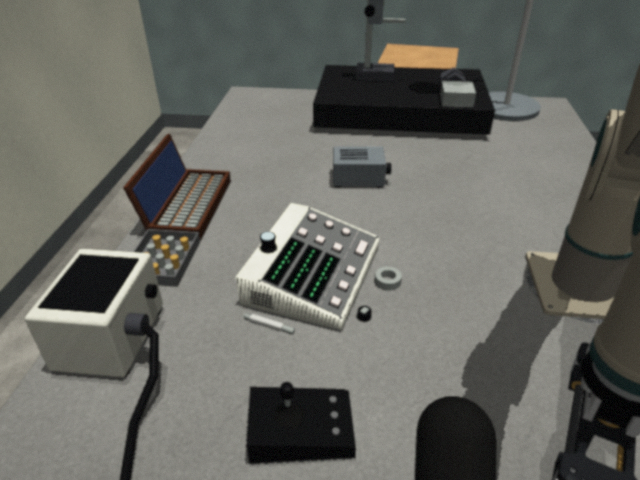

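The top view shows the readout in the centre, turned about -12°. Its select keys are at about (326,218), (322,235) and (319,252), and the bar at (327,272). In the side view the bar is at (362,247), and the joystick is to the left with the dimmer to the right. Next I refine the key centroids and fit the pose from both views.

```bash
cat > fit.py <<'E'
import numpy as np,cv2
from scipy.optimize import least_squares
c,s=np.cos(np.radians(15)),np.sin(np.radians(15))
K={'st':(70,-45),'sm':(26,-45),'sl':(-18,-45),'dt':(70,-110),'dm':(26,-110),'dl':(-18,-110),'rr':(-68,8.5),'z':(-68,-77.5)}
def world(p,uv,h=10):
    x,y=uv; L=np.array([-23.2+x*c-h*s, y, 59.6+x*s+h*c])/1000
    a=p[2]; return np.array([p[0]+np.cos(a)*L[0]-np.sin(a)*L[1],p[1]+np.sin(a)*L[0]+np.cos(a)*L[1],L[2]])
def proj(ci,X):
    k=np.array([[ci['fx'],0,ci['cx']],[0,ci['fy'],ci['cy']],[0,0,1]])
    return cv2.projectPoints(np.atleast_2d(X),cv2.Rodrigues(ci['R'])[0],ci['t'],k,ci['dist_coeffs'])[0][:,0]
def blobs(im,box,amin,amax,th):
    x0,y0,x1,y1=box; g=cv2.cvtColor(im[y0:y1,x0:x1],cv2.COLOR_RGB2GRAY)
    n,_,st,ce=cv2.connectedComponentsWithStats((g>th).astype(np.uint8),connectivity=4)
    return np.array([ce[i]+[x0,y0] for i in range(1,n) if amin<=st[i,4]<=amax])
def fit(obs,p0): # obs: list (ci, blobs, maxdist)
    p=np.array(p0,float)
    for it in range(4):
        pairs=[]
        for ci,b,md in obs:
            for k in K:
                q=proj(ci,world(p,K[k]))[0]; d=np.linalg.norm(b-q,axis=1); j=d.argmin()
                if d[j]<md: pairs.append((ci,k,b[j]))
        f=lambda p:np.concatenate([proj(ci,world(p,K[k]))[0]-q for ci,k,q in pairs])
        p=least_squares(f,p,x_scale=[.01,.01,.1],loss='soft_l1').x
    return p,len(pairs),[(k,np.round(proj(ci,world(p,K[k]))[0]-q,1).tolist()) for ci,k,q in pairs]
E
python3 - <<'E'
from fit import *
from rig import camera_info
for n,box in (("top",(235,170,380,292)),("side",(235,195,385,335))):
    im=cv2.imread(f"pics/{n}0.png")[:,:,::-1]; ci=camera_info(n)
    for th in (150,170,190,210):
        b=blobs(im,box,25,250,th)
        print(n,th,len(b),np.round(b,0).tolist())
        if len(b)>4:
            p,m,res=fit([(ci,b,9)],[.62,0.03,np.radians(-12)]); print(p[:2],np.degrees(p[2]),m,res)
E
```

```text
top 150 13 [[241.0, 207.0], [325.0, 218.0], [351.0, 224.0], [322.0, 235.0], [347.0, 240.0], [374.0, 247.0], [318.0, 252.0], [253.0, 257.0], [343.0, 257.0], [273.0, 261.0], [293.0, 266.0], [326.0, 273.0], [304.0, 290.0]]
[0.59930511 0.03231272] -12.979311472152522 8 [('st', [0.1, 0.0]), ('sm', [-0.0, -0.1]), ('sl', [-0.0, -0.0]), ('dt', [-0.1, -0.0]), ('dm', [0.0, -0.1]), ('dl', [0.1, 0.1]), ('rr', [0.1, 0.0]), ('z', [-0.1, 0.1])]
top 170 16 [[296.0, 190.0], [242.0, 205.0], [247.0, 227.0], [325.0, 218.0], [359.0, 252.0], [351.0, 224.0], [322.0, 235.0], [347.0, 240.0], [374.0, 247.0], [318.0, 252.0], [253.0, 257.0], [273.0, 261.0], [293.0, 266.0], [326.0, 273.0], [298.0, 275.0], [304.0, 290.0]]
[0.59945844 0.03216446] -13.126987679546868 7 [('st', [0.0, -0.1]), ('sm', [0.0, -0.1]), ('sl', [-0.0, -0.0]), ('dt', [0.0, 0.0]), ('dm', [-0.1, 0.1]), ('rr', [0.0, 0.1]), ('z', [0.0, 0.0])]
top 190 3 [[296.0, 190.0], [242.0, 206.0], [327.0, 273.0]]
top 210 0 []
side 150 11 [[312.0, 215.0], [329.0, 222.0], [302.0, 230.0], [346.0, 230.0], [320.0, 238.0], [361.0, 246.0], [337.0, 246.0], [351.0, 26
[... 281 characters left out ...]
^
    return func(*args, **kwargs)
    vector_fun = VectorFunction(
        fun_wrapped,
    ...<6 lines>...
        workers=workers
    )
    self._update_fun()
    ~~~~~~~~~~~~~~~~^^
    self.f = self.fun_wrapped(xp_copy(self.x))
             ~~~~~~~~~~~~~~~~^^^^^^^^^^^^^^^^^
    return np.atleast_1d(self.fun(x))
                         ~~~~~~~~^^^
    return self.f(x, *self.args, **self.kwargs)
           ~~~~~~^^^^^^^^^^^^^^^^^^^^^^^^^^^^^^
  File "fit.py", line 23, in <lambda>
    f=lambda p:np.concatenate([proj(ci,world(p,K[k]))[0]-q for ci,k,q in pairs])
               ~~~~~~~~~~~~~~^^^^^^^^^^^^^^^^^^^^^^^^^^^^^^^^^^^^^^^^^^^^^^^^^^^
ValueError: need at least one array to concatenate
```

The top-view fit is very consistent, with eight keys within 0.1 px. I close the fingers and start towards the readout, then check with the side and wrist views.

Request:
carry_out --plan '[{"offset": [20, -50, 15], "roll": 0.07}, {"offset": [30, -55, 10], "roll": 0.07}, {"offset": [30, -55, 0], "roll": 0}, {"offset": [30, -55, 0], "roll": 0}, {"offset": [30, -55, 0], "roll": 0}]' --fingers -1 --grip_force 10

```text
clock: 0.72
tool_pos: [0.3705, 0.3354, 0.2274]
eef_rot: [-179.9, 0.2, 77.8]
force: [0.9, 0.8, -1.2]
gripper_width: 0.0473
```

Run:
```python
from fit import *
from rig import r,camera_info
im=cv2.imread("pics/side0.png")[:,:,::-1]; ci=camera_info("side"); b=blobs(im,(235,195,385,335),25,250,150)
p0=[.5993,.0323,np.radians(-12.98)]
print('pred side',[(k,np.round(proj(ci,world(p0,K[k]))[0],1)) for k in K])
p,m,res=fit([(ci,b,9)],p0); print(p[:2],np.degrees(p[2]),m,res)
for q in (p0,p): print('sm',world(q,K['sm']),'z',world(q,K['z']))
o=r.get_obs(); print(o['clock'],o['tool_pos'],o['eef_rot'],o['gripper_width'])
```

```text
pred side [('st', array([302.5, 230.3])), ('sm', array([319.8, 237.8])), ('sl', array([337.4, 245.5])), ('dt', array([312.3, 215.5])), ('dm', array([329. , 222.7])), ('dl', array([345.9, 229.9])), ('rr', array([350.6, 268.4])), ('z', array([361.4, 246.1]))]
[0.59936483 0.03249426] -13.059863486578989 8 [('st', [-0.0, -0.0]), ('sm', [-0.0, -0.1]), ('sl', [0.1, 0.0]), ('dt', [-0.0, 0.1]), ('dm', [0.0, 0.2]), ('dl', [0.0, 0.2]), ('rr', [-0.1, -0.2]), ('z', [-0.0, -0.1])]
sm [ 0.58853561 -0.01139877  0.07598855] z [ 0.49275873 -0.02267434  0.05165956]
sm [ 0.58853955 -0.01118946  0.07598855] z [ 0.49274704 -0.02233152  0.05165956]
0.725 [0.37049436 0.33535612 0.22743067] [-1.79902192e+02  1.78020003e-01  7.77588399e+01] 0.04731920937425459
```

Both views agree to 0.5 mm: select_mid top is at (0.5885, -0.011, 0.076) and zero top at (0.493, -0.0225, 0.0517). I go to hover over select_mid.

Request:
carry_out --plan '[{"offset": [36, -58, 0], "roll": 0}, {"offset": [36, -58, 0], "roll": 0}, {"offset": [36, -58, -10], "roll": 0}, {"offset": [36, -58, -15], "roll": 0}, {"offset": [36, -58, -15], "roll": 0}]'

```text
clock: 1.35
tool_pos: [0.5326, 0.0724, 0.1922]
eef_rot: [180.0, 0.1, 77.8]
force: [0.8, 0.3, -0.1]
gripper_width: 0.0007
```

Request:
carry_out --plan '[{"offset": [20, -30, -10], "roll": 0}, {"offset": [10, -15, -10], "roll": 0}, {"offset": [0, 0, 0], "roll": 0}]'

```text
clock: 1.72
tool_pos: [0.5634, 0.0209, 0.1695]
eef_rot: [-179.9, 0.2, 77.4]
force: [-0.1, 0.2, 0.4]
gripper_width: 0.0006
```

Run:
```python
from rig import r,capture
import cv2
o=r.get_obs(); print(o['clock'],o['tool_pos'],o['eef_rot'],o['gripper_width'],o['force'])
cv2.imwrite("pics/w1.png",capture("wrist")[:,:,::-1])
```

```text
1.725 [0.56339461 0.02089127 0.16954393] [-179.87093894    0.22391396   77.36487359] 0.0005545316092585831 [-0.12407976  0.22344847  0.35902683]
```

View pics/w1.png

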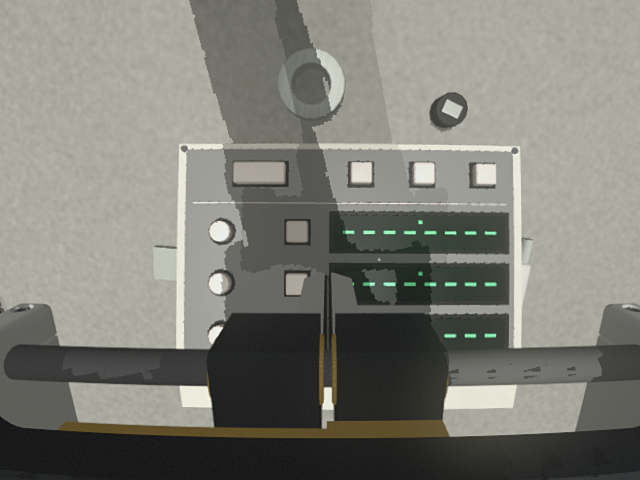

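The wrist view shows the squares' column at x≈297, with mid select at (297,283) partly hidden by the closed fingers and the bar at (260,173). The layout is as expected. I move over the key.

Request:
carry_out --plan '[{"offset": [23, -32, -25], "roll": 0}, {"offset": [0, 0, -25], "roll": 0}, {"offset": [0, 0, -10], "roll": 0}, {"offset": [0, 0, 0], "roll": 0}]'

```text
clock: 2.28
tool_pos: [0.5862, -0.0004, 0.1112]
eef_rot: [-180.0, -0.1, 78.2]
force: [-0.4, -0.2, 0.8]
gripper_width: 0.0005
```

Request:
carry_out --plan '[{"offset": [0, -11, -8], "roll": -0.02}, {"offset": [0, 0, -5], "roll": 0}, {"offset": [0, 0, 0], "roll": 0}]'

```text
clock: 2.65
tool_pos: [0.5871, -0.0108, 0.0995]
eef_rot: [179.9, -0.2, 77.1]
force: [0.2, -0.3, 0.8]
gripper_width: 0.0006
```

Request:
carry_out --plan '[{"offset": [0, 0, -10], "roll": 0}, {"offset": [0, 0, -6], "roll": 0}, {"offset": [0, 0, 0], "roll": 0}]'

```text
clock: 3.02
tool_pos: [0.5872, -0.0107, 0.0826]
eef_rot: [179.9, -0.2, 77.1]
force: [-0.6, 0.1, 0.1]
gripper_width: 0.0003
```

Request:
carry_out --plan '[{"offset": [0, 0, -3], "roll": 0}, {"offset": [0, 0, -2], "roll": 0}]'

```text
clock: 3.28
tool_pos: [0.5875, -0.0106, 0.0775]
eef_rot: [179.8, -0.2, 77.1]
force: [0.4, 0.3, 2.1]
gripper_width: 0.0005
```

Contact (2.1 N) at z≈0.0775, as predicted. I press on.

Request:
carry_out --plan '[{"offset": [0, 0, -2], "roll": 0}, {"offset": [0, 0, -1], "roll": 0}]'

```text
clock: 3.52
tool_pos: [0.5881, -0.0107, 0.075]
eef_rot: [179.8, -0.2, 77.1]
force: [-1.1, 0.0, 4.0]
gripper_width: 0.0005
```

Request:
carry_out --plan '[{"offset": [-0.5, 0, -1.5], "roll": 0}, {"offset": [0, 0, 0], "roll": 0}]'

```text
clock: 3.78
tool_pos: [0.5883, -0.0108, 0.0743]
eef_rot: [179.7, -0.3, 77.1]
force: [-1.7, -0.1, 4.6]
gripper_width: -0.0001
```

About 4.9 N along the normal, so roughly 3.3 mm of travel. I release it and go to the zero bar.

Request:
carry_out --plan '[{"offset": [0, 0, 10], "roll": 0}, {"offset": [0, 0, 20], "roll": 0}, {"offset": [0, 0, 5], "roll": 0}, {"offset": [-50, -6, 0], "roll": 0}, {"offset": [-47, -6, 0], "roll": 0}]'

```text
clock: 4.4
tool_pos: [0.4919, -0.0221, 0.11]
eef_rot: [179.5, -0.3, 77.1]
force: [0.3, -0.3, 0.6]
gripper_width: 0.0001
```

Request:
carry_out --plan '[{"offset": [0, 0, 0], "roll": 0}]'

```text
clock: 4.53
tool_pos: [0.4875, -0.0226, 0.1097]
eef_rot: [179.8, -0.2, 77.1]
force: [0.5, -0.2, 0.8]
gripper_width: 0.0003
```

Run:
```python
from rig import r,capture
import cv2
o=r.get_obs(); print(o['clock'],o['tool_pos'],o['eef_rot'],o['force'])
cv2.imwrite("pics/w2.png",capture("wrist")[:,:,::-1])
```

```text
4.525 [ 0.48753484 -0.02263777  0.10974602] [179.75189524  -0.24932422  77.08738167] [ 0.502595   -0.23570514  0.76890033]
```

View pics/w2.png

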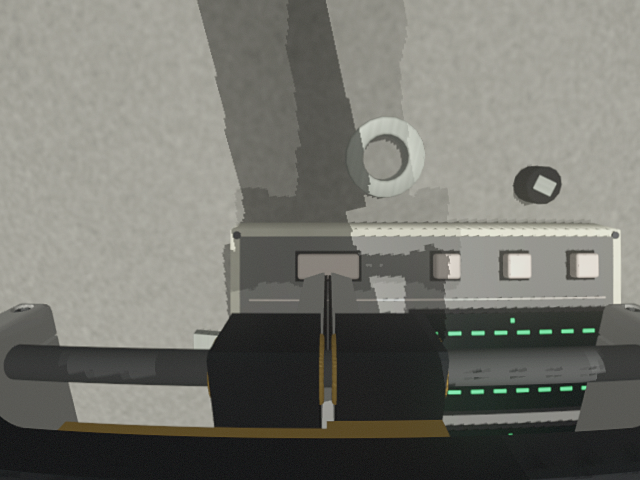

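The tips line up with the bar centre at (328,266) and the gauges haven't moved. I correct x by 4 mm and descend.

Request:
carry_out --plan '[{"offset": [4, 0.5, -20], "roll": 0}, {"offset": [0, 0, -20], "roll": 0}, {"offset": [0, 0, -8], "roll": 0}, {"offset": [0, 0, 0], "roll": 0}]'

```text
clock: 5.08
tool_pos: [0.5013, -0.0209, 0.0611]
eef_rot: [179.1, -0.4, 77.2]
force: [0.1, 0.0, 0.4]
gripper_width: 0.0006
```

x drifted forward by 10 mm, so I correct that while still above the key.

Request:
carry_out --plan '[{"offset": [0, 0, 4], "roll": 0}, {"offset": [-9, -1, 0], "roll": 0}, {"offset": [0, 0, 0], "roll": 0}]'

```text
clock: 5.45
tool_pos: [0.493, -0.0219, 0.0667]
eef_rot: [179.0, -0.5, 77.2]
force: [0.4, -0.7, 0.0]
gripper_width: 0.0007
```

Request:
carry_out --plan '[{"offset": [-1, 0, -5], "roll": 0}, {"offset": [-1, 0, -4], "roll": 0}, {"offset": [0, 0, 0], "roll": 0}]'

```text
clock: 5.82
tool_pos: [0.491, -0.0219, 0.0574]
eef_rot: [178.9, -0.5, 77.2]
force: [0.3, 0.1, 0.4]
gripper_width: 0.0003
```

Request:
carry_out --plan '[{"offset": [0, 0, -3], "roll": 0}, {"offset": [0, 0, -2], "roll": 0}]'

```text
clock: 6.08
tool_pos: [0.4915, -0.022, 0.0522]
eef_rot: [178.9, -0.5, 77.2]
force: [-0.1, 0.9, 3.1]
gripper_width: 0.0003
```

Request:
carry_out --plan '[{"offset": [0, 0, -2], "roll": 0}, {"offset": [0, 0, -1], "roll": 0}]'

```text
clock: 6.32
tool_pos: [0.4922, -0.0222, 0.0495]
eef_rot: [178.8, -0.5, 77.2]
force: [-0.3, 0.0, 5.2]
gripper_width: 0.0007
```

5.2 N, about 3.4 mm down. I hold briefly, then draw back.

Request:
carry_out --plan '[{"offset": [0, 0, -0.5], "roll": 0}, {"offset": [0, 0, 12], "roll": 0}, {"offset": [0, 0, 40], "roll": 0}, {"offset": [0, 0, 50], "roll": 0}, {"offset": [-20, 0, 50], "roll": 0}]'

```text
clock: 6.95
tool_pos: [0.4693, -0.0218, 0.2033]
eef_rot: [179.2, -0.4, 77.2]
force: [0.3, 0.1, 0.1]
gripper_width: 0.0005
```

Request:
carry_out --plan '[{"offset": [-50, 0, 20], "roll": 0}, {"offset": [-30, 0, 0], "roll": 0}, {"offset": [0, 0, 0], "roll": 0}, {"offset": [0, 0, 0], "roll": 0}]'

```text
clock: 7.45
tool_pos: [0.3895, -0.0217, 0.2294]
eef_rot: [178.6, -0.6, 77.2]
force: [-0.3, 0.0, -0.7]
gripper_width: 0.0007
```

Run:
```python
from rig import r,capture
import cv2
o=r.get_obs(); print(o['clock'],o['tool_pos'],o['force'],abs(o['joint_vel']).max())
im=capture("side"); d=cv2.absdiff(im,cv2.cvtColor(cv2.imread("pics/side0.png"),cv2.COLOR_BGR2RGB))[190:340,230:410]
print(d.mean())
cv2.imwrite("pics/side1.png",im[150:350,200:470,::-1].repeat(2,0).repeat(2,1))
```

```text
7.45 [ 0.38948429 -0.02171945  0.22943789] [-0.29556629  0.00247251 -0.71918733] 0.6920737515573026
6.790320987654321
```

View pics/side1.png

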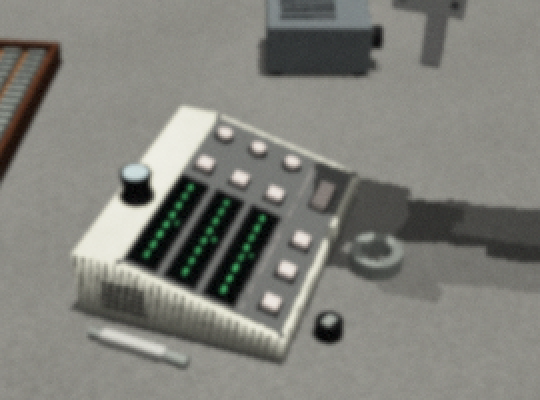

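The side crop shows all the keys up, the bar being in the arm's shadow at (323,192). The loupe, ring, mount and plug gauge are in place and the arm is clear, so I hand in.

```bash
python3 -c "
from rig import ticket
print(ticket.job_done())"
```

```text
the job is handed in; nothing more can be done
None
```

I pressed the middle select key and let it come back up, then pressed the wide zero bar, drew back clear and handed the job in at about 7.5 s. The hand-in reports no verdict.

- **Key positions:** the top and side camera views agreed to about 0.4 mm, and contact came close to the predicted heights.
- **Presses:** I judged both from the force and the tip height, because key travel can't be read directly. The select key took about 4.9 N (roughly 3.3 mm) and the zero bar about 5.2 N (roughly 3.4 mm). Both are past the 2 mm register point and far below 25 N.
- **Correction on the way:** while I lowered the tool towards the zero bar it drifted 10 mm forward. I raised it a little and put it right before touching anything.
- **Last checks:** the final side picture shows all keys up, and the loupe, ring gauge, mount and plug gauge where they started. The arm is clear with no contact force. The gauge block is not visible in that picture, but the tool never went near it.

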